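# Seat a lens barrel in the sprung V-block and hold it down

## Robot

A 6-joint arm with a two-finger parallel gripper is mounted at the origin on a cart in front of the work surface, level with it; the furniture and walls round the work are solid. World frame = base frame: x ahead of the robot, y to its left, z up, the work surface at z = 0. Lengths are in m, angles in rad, forces in N, time in s.
With the tool pointing down it reaches from about 0.3 to 0.875 m from the base axis. Payload 6.4 kg.
Tool frame: the origin (TCP) lies between the finger pads; the fingertips stand 19 mm ahead of it and the grasp point (between the pads) is the TCP (r.tips_ahead is the distance from the TCP to the fingertips, in m); z points along the fingers, y is the direction in which the jaws open and shut (so a half turn about z gives the same grasp; the last joint's range is limited). The gripper opens to 88 mm and grips with 3 to 60 N. Pads are 18 mm wide; open, the fingers measure 123 mm over their backs; the gripper's body (75 mm by 187 mm) begins 45 mm behind the grasp point.
Start: joints at [-1.555, 0.181, 1.607, -0, 1.354, -0.206], TCP at [0.127, -0.561, 0.258] pointing down, gripper open.
Joint ranges: [-2.99, 2.99], [-0.89, 2.07], [0.3, 2.58], [-1.14, 4.28], [0, 2.63], [-3.12, 3.12]. Speed limits (rad/s): [2.57, 2.57, 3.01, 3.14, 3.14, 3.14].

## Interface

Orientations are given as a unit quaternion [x, y, z, w].
In Python, from cell import r gives the robot as it stands.
- The arm moves only by the tool move_arm, never from a script. Its argument "commands" is a list that holds one entry, the list of rows, each a list of 7 numbers: the shift along the world's x, y, z in mm, then the turn, a rotation vector about the world's x, y, z in degrees, then the closure, from -1 (fully open) to 1 (shut). In form: [[[dx, dy, dz, wx, wy, wz, fingers], ...]]. A call has 1 to 12 rows; each row is the pose to reach, as a shift and turn from the pose measured when the call began; what a row does not reach only later rows make up. A row lasts 1/12 s, in which the tool goes at most 41.7 mm and 7.16 degrees, less where a joint would pass 70% of its speed; a pose out of reach is approached as far as the arm can. A call with a gripper value outside its range is refused whole. The fingers move at their own pace and stop on an object; the grip force is fixed at half the most. Time passes only in rows, so rows that repeat a pose let the fingers close. It gives the time, the measured TCP pose, the force and the opening at its end, in the units of the state.
- r.observe(): the state, without advancing time (a new reading comes with each control period).
- r.grab_frame(name): name is "scene" or "top"; returns (picture, depth): 480x640x3 uint8, red, green, blue; 480x640 float32, m along the optical axis (not along the pixel's ray), 0 where there is no reading.
- r.camera_params(name): a dict with "fx", "fy", "cx", "cy" (pixels), "R" (3x3) and "t" (3): a world point X has camera coordinates R X + t. Camera axes: x right, y down, z forward; pixel columns grow to the right and rows downward; lengths in m; the calibration is good to about 2 mm. A picture is of the moment at which its call begins. camera_params takes no time and is no camera call.
- r.finish_job(): hands the job in, once; it reports no verdict.
The state is a dict: "time": time; "qpos": joint angles; "qd": joint speeds; "joint_efforts": joint torques, N m; "ee_pos": TCP position; "ee_rot": TCP orientation; "contact_force": force on the tool from outside, world axes, zero at the start; "wrist_torque": the same for the moment, N m; "opening": finger opening in m.
Only numpy, scipy, OpenCV 4.12 (cv2) and the standard library are available. Lean on these libraries where they do the work, as an engineer would, in place of code of your own. Each camera call takes 0.05 s, during which the arm holds its last target. There are 200 camera calls.

## Task

Swing the clear cover of the V-block stand fully open (it has an upright handle), then take the lens barrel out of its wooden rest and lay it gently in the two V supports, lengthwise along the groove and about centred. Then press it down so that it bears on both sloping sides and the sprung cradle sinks to about half of its 12 mm travel, and finish while holding it pressed like that: do not let it come back up. Leave the two vials and the weigh boat where they stand.

Things in the scene. Friction and masses are not known exactly. Their poses are not given: they have to be found in the camera images.
- lens_barrel: Lens barrel: plain aluminium cylinder with thin dark rings and glass ends, 30 mm diameter, 100 mm long, about 0.15 kg. Origin at its centre, its y axis along the barrel. It starts lying in the wooden rest with its axis 31 mm above the bench, and can be pinched across its middle from above. A 0.32 m tall glass cabinet stands behind (x over 0.64 m, y -0.05 to 0.37 m): carry the barrel past on the robot's side of it.
- lens_rest: Low fixed wooden rest, 56 x 100 x 26 mm. Origin under its centre on the bench, y axis along the barrel lying in it. Two 14 mm thick saddles at y = -40 and +40 mm (floor 16 mm, side lips 26 mm high); between them only a spine 4 mm high and 16 mm wide, so fingers have room on both sides of the barrel's middle.
- vblock_stand: V-block stand, fixed to the bench: aluminium base plate 110 (x) x 165 (y, -70 to +95 mm) x 10 mm. Origin on the bench under the middle of the groove; y axis along the V groove, x axis across it, away from the robot at yaw 0. A 20 mm hinge post at x = +45, y = +78 mm carries the cover; the hinge's top is 98 mm above the bench.
- cradle_seat (a point): Where the centre of a seated barrel belongs (barrel axis, mid-groove): 65 mm above the bench with the cradle up; sinks with the cradle. Axes as the stand's. Two steel V supports, each 18 mm thick along y, are centred at y = -36 and +36 mm, leaving a 54 mm gap for the fingers; between them the cradle's plate lies 33 mm below this point.
- near_face: The two 45 degree V faces on the stand's -x side (the robot's side), one on each support. Origin at the bottom of the V, mid-groove, 21 mm below the seat point; the slopes rise from there to x = -20 mm, 20 mm up. Outside width of the supports 62 mm.
- far_face: The two 45 degree V faces on the stand's +x side, one on each support, mirror image of the near ones. Same origin.
- cradle (a joint): How far the sprung cradle with both V supports is pressed down, m: 0 = up, 0.012 = on its stop. The spring starts at about 3 N (the barrel's own weight does not sink it) and stiffens by 1.5 N per mm, so 6 mm takes about 10 N on top of the barrel.
- cover (a joint): Angle of the cover, rad: 0 = closed over the groove; grows as it swings level to the left (clockwise seen from above) to its stop at 1.75; fully open is beyond 1.3. Turns easily and stays where it is left. At the start up to 0.2 open.
- cover_handle (a point): Handle of the cover: upright round steel post, 16 mm diameter, 46 mm tall. The point is on its axis, 24 mm above the cover's top (116 mm above the bench), 22 mm below the post's end. The cover is a clear plate in a dark frame, 112 x 150 mm, 6 mm thick, underside 86 mm above the bench (6 mm above a seated barrel).
- cover_hinge (a point): Point on the vertical hinge axis of the cover, at its underside; the handle is 126 mm from this axis. Its axes turn with the cover.
- vial_1: Bystander: glass sample vial with screw cap, 25 mm diameter, 54 mm tall, standing; origin under it.
- vial_2: Bystander: second such vial; origin under it.
- weigh_boat: Bystander: small white weighing dish, 55 x 55 x 16 mm; origin under it.
Not all that is in view belongs to the job. Of the things like the lens_barrel, leave any that is yellow; of the rest the larger one is meant.

How it is judged:
On the way, in this order (a step that is already met when the one before it is completed fails the run):
1. the cover is swung open (past 1.2 rad) (value of joint cover above 1.2 rad), for 0.2 s.
2. the barrel is lifted out of its rest (height (world z) of lens_barrel above 0.06 m and contact force between lens_barrel and lens_rest below 0.01 N and horizontal distance between lens_barrel and cradle_seat above 0.06 m), for 0.1 s.
At the end, for the whole second after the job is handed in: Cover past 1.2 rad; barrel in both Vs (axis within 2.5 mm of the seat across and in height, 12 mm along, parallel within 0.04 rad), held down by the robot with over 2 N on the near and on the far faces, cradle at rest 2.5 to 11.5 mm down (value of joint cover above 1.2 rad and x of lens_barrel in the frame of cradle_seat between -0.0025 and 0.0025 m and y of lens_barrel in the frame of cradle_seat between -0.012 and 0.012 m and z of lens_barrel in the frame of cradle_seat between -0.0025 and 0.0025 m and angle between the y axis of lens_barrel and the y axis of cradle_seat, either way round below 0.04 rad and contact force between lens_barrel and near_face above 2 N and contact force between lens_barrel and far_face above 2 N and contact force between any of the fingers, the arm and lens_barrel above 2 N and value of joint cradle between 0.0025 and 0.0115 m and linear speed of lens_barrel below 0.02 m/s); the arm keeps its last pose, push and grip.
It fails at once if the barrel is slammed or rammed into the V supports (over 50 N) (contact force between lens_barrel and near_face above 50 N or contact force between lens_barrel and far_face above 50 N).
It fails at once if a vial or the weigh boat is moved by more than 20 mm (distance of any of vial_1, vial_2, weigh_boat from where it was at the start of the episode above 0.02 m).
It also fails if it takes over 64 s, if anything falls off the work surface, if the arm or the gripper's body presses on something with over 40 N, if the wrist force passes 120 N, or if a joint passes its speed limit or range.

## Working session

There is one attempt and no reset: what is moved stays moved. The work goes in short steps, Python scripts to look and compute and a tool call to move; the robot and the scene stay as the last step left them, time stands still between calls to the robot, and variables do not carry over. Pictures are saved under pics/ and viewed, about 8 in all and at most 12, crops included, and the job is handed in when it is done.

Besides the shell and the picture viewer there is one more tool, called by a JSON object that holds its "api" and its "payload", one argument or row to a line. move_arm: Moves the arm, as the interface text tells. Its arguments: {"type":"object","properties":{"commands":{"type":"array","items":{"type":"array","items":{"type":"array","items":{"type":"number"}}}}},"required":["commands"]}

```bash
mkdir -p pics; cat > h.py <<'E'
import numpy as np, cv2
from cell import r
def grab(n,f):
    p,d=r.grab_frame(n); cv2.imwrite(f'pics/{f}.png',cv2.cvtColor(p,cv2.COLOR_RGB2BGR)); np.save(f'pics/{f}.npy',d); return p,d
def ray(n,u,v,z):
    c=r.camera_params(n); R=np.array(c['R']);t=np.array(c['t'])
    o=-R.T@t; k=R.T@np.array([(u-c['cx'])/c['fx'],(v-c['cy'])/c['fy'],1.])
    return o+k*(z-o[2])/k[2]
def cloud(n,d):
    c=r.camera_params(n); R=np.array(c['R']);t=np.array(c['t'])
    v,u=np.mgrid[:480,:640]
    P=np.stack([(u-c['cx'])/c['fx']*d,(v-c['cy'])/c['fy']*d,d],-1)
    return (P-t)@R
E
python3 - <<'E'
from h import *
for n in('scene','top'):
    grab(n,n+'0'); c=r.camera_params(n); R=np.array(c['R']); print(n,c['fx'],c['cx'],c['cy'],-R.T@np.array(c['t']),R.round(2).tolist())
s=r.observe(); print(s)
E
```

```text
scene 479.0786723819971 311.1257862039516 243.71334719437738 [0.07656436 0.68206545 0.73720764] [[-0.8, -0.6, 0.01], [-0.39, 0.51, -0.76], [0.45, -0.62, -0.65]]
top 549.7313215626908 314.38965722921506 244.1812044772183 [0.38153076 0.0771598  1.1370502 ] [[-0.03, -1.0, 0.02], [-0.99, 0.02, -0.15], [0.15, -0.02, -0.99]]
{'time': 0.1, 'qpos': array([-1.55525673e+00,  1.81480431e-01,  1.60789238e+00, -1.67252992e-05,
        1.35379872e+00, -2.06313189e-01]), 'qd': array([ 0.00015353, -0.00075225, -0.0010231 , -0.0029074 ,  0.00167044,
        0.00021289]), 'joint_efforts': array([ 7.53272034e-04, -4.34818447e+01, -3.42696297e+01,  7.04762922e-02,
        3.40932515e-02, -3.77477284e-05]), 'ee_pos': array([ 0.12651928, -0.56044755,  0.25690007]), 'ee_rot': array([ 9.93853464e-01,  1.10700808e-01,  6.70597487e-05, -7.86626094e-04]), 'contact_force': array([-0.55979702,  0.09577875, -0.03117585]), 'wrist_torque': array([-0.01196672, -0.0203968 ,  0.00357492]), 'opening': 0.0881333522966885}
```

View pics/top0.png

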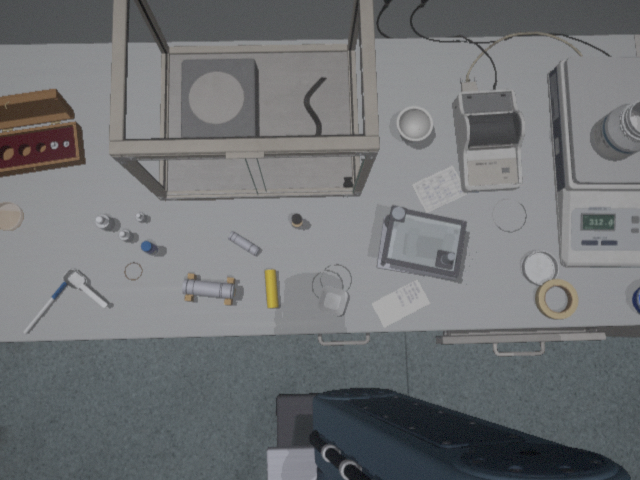

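View pics/scene0.png

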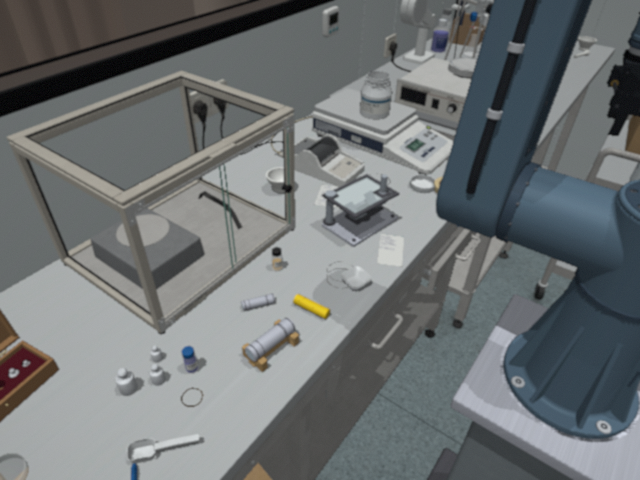

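Candidates in top view: the silver barrel in the wooden rest (209,289), a smaller silver one (244,243), and a yellow one (272,288). The one in the rest fits, because it is not yellow and it is the larger. The vials are at (297,220) and (148,247), the boat at (333,300), and the stand at about (425,243). I'll confirm in one crop that covers the barrel and the stand.

```bash
python3 - <<'E'
from h import *
p=cv2.imread('pics/top0.png'); d=np.load('pics/top0.npy')
a=cv2.resize(p[190:320,165:295],(520,520)[::-1] and (400,400),interpolation=cv2.INTER_CUBIC)
b=cv2.resize(p[190:290,365:475],(400,364),interpolation=cv2.INTER_CUBIC); b=cv2.copyMakeBorder(b,0,36,0,0,cv2.BORDER_CONSTANT)
cv2.imwrite('pics/crop0.png',np.hstack([a,b]))
P=cloud('top',d)
hsv=cv2.cvtColor(p,cv2.COLOR_BGR2HSV)
# barrel points: z>0.03 around
box=np.zeros(d.shape,bool); box[265:312,175:245]=1
m=box&(P[...,2]>0.036)&(P[...,2]<.06)&(d>0)
q=P[m]; print('barrel n',m.sum(),q.min(0),q.max(0)); xy=q[:,:2].astype(np.float32)
print(cv2.minAreaRect(xy))
# wood saddles
w=box&(hsv[...,1]>90)&(hsv[...,0]<25)
print('wood',w.sum(),P[w].mean(0)); print(cv2.minAreaRect(P[w&(P[...,2]>.01)][:,:2].astype(np.float32)))
for (u,v) in [(398,213),(446,258),(385,240),(420,240),(440,270),(466,220),(380,270),(400,150)]: print(u,v,P[v,u].round(4))
for n,(u,v) in dict(v1=(297,220),v2=(148,247),boat=(333,302)).items(): print(n,P[v,u].round(3))
E
```

```text
barrel n 714 [0.44559502 0.21736783 0.03600934] [0.48591854 0.31942514 0.05127213]
((0.46570801734924316, 0.26785266399383545), (0.10072832554578781, 0.028800301253795624), 82.33692932128906)
wood 0 [nan nan nan]
((0.0, 0.0), (0.0, 0.0), 0.0)
398 213 [ 0.5973 -0.1079  0.1009]
446 258 [ 0.5043 -0.1881  0.1285]
385 240 [ 0.5468 -0.0819  0.0909]
420 240 [ 0.5449 -0.1494  0.0925]
440 270 [ 0.4857 -0.1842  0.0939]
466 220 [ 0.5992 -0.2684  0.0039]
380 270 [ 0.4985 -0.0828 -0.003 ]
400 150 [ 0.7562 -0.1368  0.0016]
v1 [0.598 0.088 0.052]
v2 [0.55  0.384 0.052]
boat [ 0.434  0.018 -0.001]<stdin>:15: RuntimeWarning: Mean of empty slice.
  ret = um.true_divide(
```

View pics/crop0.png

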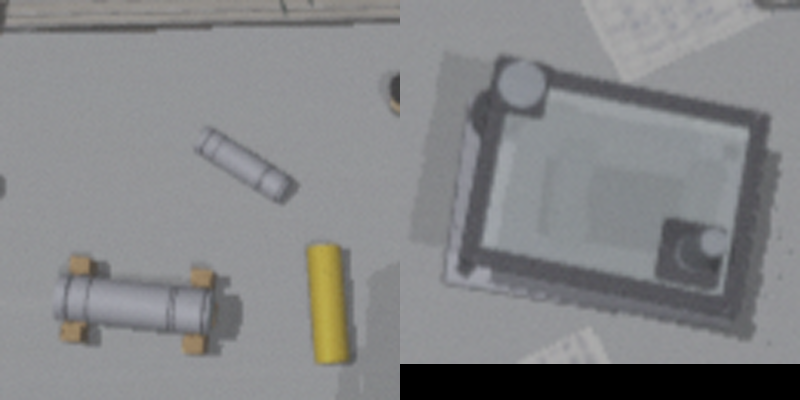

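Confirmed: the barrel in the rest is the target, at crop left (135,305). The cover's hinge cap is at top pixel (398.6,212.8) and the post end at (451.4,256.6). Next I refine the handle and stand geometry.

```bash
python3 - <<'E'
from h import *
for n in('top','scene'):
    d=np.load(f'pics/{n}0.npy'); P=cloud(n,d)
    near=(abs(P[...,0]-.545)<.12)&(abs(P[...,1]+.14)<.13)&(d>0)
    m=near&(P[...,2]>.105)&(P[...,2]<.16); q=P[m]
    print(n,'handle',m.sum(),q.mean(0).round(4),q.min(0).round(4),q.max(0).round(4))
    m=near&(P[...,2]>.084)&(P[...,2]<.1); print(' cover',m.sum(),cv2.minAreaRect(P[m][:,:2].astype(np.float32)))
    m=near&(P[...,2]>.006)&(P[...,2]<.014); print(' base',m.sum(),cv2.minAreaRect(P[m][:,:2].astype(np.float32)))
print('hinge',ray('top',398.6,212.8,.098),'handle',ray('top',451.4,256.6,.138))
p=cv2.imread('pics/scene0.png')
cv2.imwrite('pics/crop1.png',cv2.resize(p[160:260,290:430],(800,571),interpolation=cv2.INTER_CUBIC))
E
```

```text
top handle 213 [ 0.5894 -0.0986  0.1354] [ 0.4984 -0.2011  0.1052] [ 0.6639 -0.0106  0.1591]
 cover 4333 ((0.5574238300323486, -0.11908623576164246), (0.24293775856494904, 0.13080208003520966), 69.04757690429688)
 base 629 ((0.5443299412727356, -0.14135758578777313), (0.23746545612812042, 0.2596440613269806), 0.7616210579872131)
scene handle 222 [ 0.5877 -0.1018  0.1308] [ 0.4978 -0.2006  0.105 ] [ 0.6647 -0.0103  0.1595]
 cover 1787 ((0.5588750243186951, -0.11556357145309448), (0.24828961491584778, 0.1332116425037384), 68.3216781616211)
 base 1204 ((0.5516567230224609, -0.11407722532749176), (0.2745186984539032, 0.12596866488456726), 64.85919189453125)
hinge [ 0.59828291 -0.10961765  0.098     ] handle [ 0.50550037 -0.19576651  0.138     ]
```

View pics/crop1.png

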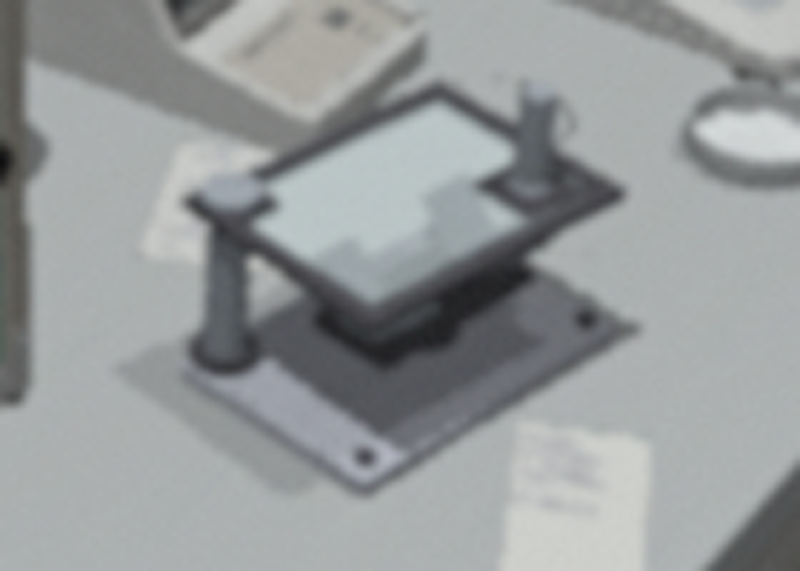

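The handle axis is at (0.5055,-0.1958), 126.6 mm from the hinge, which agrees with the spec. The scene crop shows the post end at (540,90), the hinge at (232,190) and the stand base lying free below. Now I move above the handle with the jaws along world y.

{"api": "move_arm", "payload": {
  "commands": [
    [[200, 200, -20, 0, 0, -6, -1], [379, 365, -50, 0, 0, -13, -1], [379, 365, -50, 0, 0, -13, -1], [379, 365, -50, 0, 0, -13, -1], [379, 365, -50, 0, 0, -13, -1], [379, 365, -50, 0, 0, -13, -1], [379, 365, -50, 0, 0, -13, -1], [379, 365, -50, 0, 0, -13, -1], [379, 365, -50, 0, 0, -13, -1], [379, 365, -50, 0, 0, -13, -1], [379, 365, -50, 0, 0, -13, -1], [379, 365, -50, 0, 0, -13, -1]]
  ]
}}

```text
time: 1.1
ee_pos: [0.4857, -0.2135, 0.2094]
ee_rot: [1.0, -0.003, 0.0, -0.001]
contact_force: [0.7, -0.9, 0.4]
opening: 0.0879
```

{"api": "move_arm", "payload": {
  "commands": [
    [[20, 18, 0, 0, 0, 0, -1], [20, 18, 0, 0, 0, 0, -1], [20, 18, -30, 0, 0, 0, -1], [20, 18, -60, 0, 0, 0, -1], [20, 18, -91, 0, 0, 0, -1], [20, 18, -91, 0, 0, 0, -1], [20, 18, -91, 0, 0, 0, 1], [20, 18, -91, 0, 0, 0, 1], [20, 18, -91, 0, 0, 0, 1], [20, 18, -91, 0, 0, 0, 1], [20, 18, -91, 0, 0, 0, 1], [20, 18, -91, 0, 0, 0, 1]]
  ]
}}

```text
time: 2.1
ee_pos: [0.5062, -0.1959, 0.1195]
ee_rot: [1.0, -0.003, 0.001, -0.0]
contact_force: [-0.5, -0.8, 0.1]
opening: 0.0502
```

{"api": "move_arm", "payload": {
  "commands": [
    [[0, 0, 0, 0, 0, 0, 1], [0, 0, 0, 0, 0, 0, 1], [0, 0, 0, 0, 0, 0, 1], [0, 0, 0, 0, 0, 0, 1], [0, 0, 0, 0, 0, 0, 1], [0, 0, 0, 0, 0, 0, 1], [0, 0, 0, 0, 0, 0, 1]]
  ]
}}

```text
time: 2.68
ee_pos: [0.5064, -0.1956, 0.1194]
ee_rot: [1.0, -0.003, 0.001, -0.001]
contact_force: [2.7, 2.4, -0.7]
opening: 0.0152
```

```bash
python3 - <<'E'
from h import *
s=r.observe(); print(s['opening'],s['contact_force'],s['ee_pos'])
h=np.array([.5983,-.1096]); c=s['ee_pos'][:2]
a0=np.arctan2(*(np.array([.5055,-.1958])-h)[::-1])
for t in np.arange(.15,1.66,.15):
    a=a0-t; print(t.round(2),((h+.1265*np.array([np.cos(a),np.sin(a)])-np.array([.5055,-.1958]))*1000).round(0))
E
```

```text
0.015185864816238822 [ 2.7333113   2.35068721 -0.72322407] [ 0.5064149  -0.19559924  0.11944816]
0.15 [-12.  15.]
0.3 [-21.  31.]
0.45 [-28.  49.]
0.6 [-32.  67.]
0.75 [-34.  86.]
0.9 [-32. 105.]
1.05 [-28. 124.]
1.2 [-21. 141.]
1.35 [-12. 158.]
1.5 [  0. 173.]
1.65 [ 14. 185.]
```

{"api": "move_arm", "payload": {
  "commands": [
    [[-6, 7, 0, 0, 0, 0, 1], [-12, 15, 0, 0, 0, 0, 1], [-17, 23, 0, 0, 0, 0, 1], [-21, 31, 0, 0, 0, 0, 1], [-28, 49, 0, 0, 0, 0, 1], [-32, 67, 0, 0, 0, 0, 1], [-34, 86, 0, 0, 0, 0, 1], [-34, 86, 0, 0, 0, 0, 1]]
  ]
}}

```text
time: 3.35
ee_pos: [0.4702, -0.1069, 0.1192]
ee_rot: [1.0, -0.002, -0.0, -0.001]
contact_force: [-6.6, -2.6, 1.5]
opening: 0.015
```

{"api": "move_arm", "payload": {
  "commands": [
    [[3, 17, 0, 0, 0, 0, 1], [7, 35, 0, 0, 0, 0, 1], [14, 53, 0, 0, 0, 0, 1], [24, 70, 0, 0, 0, 0, 1], [33, 81, 0, 0, 0, 0, 1], [36, 84, 0, 0, 0, 0, 1], [36, 84, 0, 0, 0, 0, 1], [36, 84, 0, 0, 0, 0, -1], [36, 84, 0, 0, 0, 0, -1], [36, 84, 0, 0, 0, 0, -1], [36, 84, 0, 0, 0, 0, -1], [36, 84, 0, 0, 0, 0, -1]]
  ]
}}

```text
time: 4.35
ee_pos: [0.5063, -0.0234, 0.1193]
ee_rot: [1.0, -0.002, -0.0, -0.001]
contact_force: [-0.2, -0.9, 0.4]
opening: 0.0465
```

{"api": "move_arm", "payload": {
  "commands": [
    [[0, 0, 35, 0, 0, 0, -1], [0, 0, 75, 0, 0, 7, -1], [0, 20, 100, 0, 0, 14, -1], [-5, 50, 100, 0, 0, 21, -1], [-10, 85, 100, 0, 0, 28, -1], [-15, 120, 100, 0, 0, 35, -1], [-20, 155, 100, 0, 0, 42, -1], [-25, 190, 100, 0, 0, 49, -1], [-30, 225, 100, 0, 0, 56, -1], [-35, 255, 100, 0, 0, 63, -1], [-40, 280, 100, 0, 0, 70, -1], [-41, 291, 100, 0, 0, 77, -1]]
  ]
}}

```text
time: 5.35
ee_pos: [0.4643, 0.2703, 0.2194]
ee_rot: [0.781, 0.624, -0.0, -0.001]
contact_force: [0.5, -0.8, 0.2]
opening: 0.0885
```

```bash
python3 - <<'E'
from h import *
from scipy.spatial.transform import Rotation as Ro
s=r.observe(); M=Ro.from_quat(s['ee_rot']).as_matrix(); print(s['ee_pos'],M[:,1].round(3),np.degrees(np.arctan2(M[1,1],M[0,1])),s['qpos'].round(2))
p,d=grab('top','top1'); grab('scene','scene1')
cv2.imwrite('pics/crop2.png',np.hstack([cv2.resize(p[180:300,310:490],(540,360),interpolation=cv2.INTER_CUBIC)])[:,:,::-1])
E
```

```text
[0.46428142 0.27032555 0.21938797] [ 0.975 -0.221 -0.002] -12.741426656709379 [0.31 0.14 1.74 0.   1.27 0.53]
```

View pics/crop2.png

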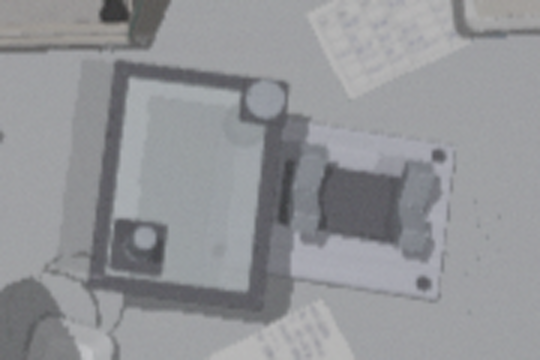

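The cover is swung open (crop: frame at left, hinge cap (265,100), post (145,238)). Both V supports are visible at crop (312,195) and (418,210). Now I measure the seat pose.

```bash
python3 - <<'E'
from h import *
h=np.array([.5983,-.1096])
for n in('top','scene'):
    d=np.load(f'pics/{n}1.npy'); P=cloud(n,d)
    near=(abs(P[...,0]-.55)<.07)&(P[...,1]<-.085)&(P[...,1]>-.23)&(d>0)
    m=near&(P[...,2]>.04)&(P[...,2]<.07)
    if n=='top': m[:, :408]=False   # left of the near support
    k,l,st,_=cv2.connectedComponentsWithStats(m.astype(np.uint8))
    for i in range(1,k):
        if st[i,4]>60:
            q=P[l==i]; rc=cv2.minAreaRect(q[:,:2].astype(np.float32)); print(n,st[i],np.round(rc[0],4),np.round(rc[1],4),round(rc[2],1),q[:,2].max().round(4))
    m=near&(P[...,2]>.004)&(P[...,2]<.016); 
    print(n,'base',m.sum(),cv2.minAreaRect(P[m][:,:2].astype(np.float32)))
    m=near&(P[...,2]>.026)&(P[...,2]<.038); print(' plate',m.sum(),P[m].mean(0))
# corners of supports / base by ray from crop (crop scale 3, origin 310,180)
for nm,z,pts in [('base',.01,[(454,148),(438,300)]),('screws',.01,[(438,156),(423,283)]),('hinge',.098,[(265,100)]),('handle',.138,[(145,238)])]:
    for (a,b) in pts: print(nm,ray('top',310+(a+.5)/3-.5,180+(b+.5)/3-.5,z).round(4))
E
```

```text
top [408 228  11  31 270] [ 0.5459 -0.1423] [0.0188 0.0612] 80.8 0.0679
top [441 233  14  31 310] [ 0.533  -0.2121] [0.019  0.0619] 79.8 0.0683
top base 1473 ((0.5499557852745056, -0.17419633269309998), (0.11136863380670547, 0.13980697095394135), 89.88416290283203)
 plate 602 [ 0.53915737 -0.17483886  0.03299873]
scene [364 190  23  17 183] [ 0.5329 -0.2094] [0.0218 0.0594] 78.0 0.065
scene base 518 ((0.5342423915863037, -0.15733399987220764), (0.10870014131069183, 0.1447053849697113), 0.15674874186515808)
 plate 160 [ 0.53201414 -0.19455184  0.03231701]
base [ 0.5791 -0.2547  0.01  ]
base [ 0.4732 -0.2365  0.01  ]
screws [ 0.5737 -0.2431  0.01  ]
screws [ 0.4852 -0.2269  0.01  ]
hinge [ 0.5979 -0.1084  0.098 ]
handle [ 0.5052 -0.0235  0.138 ]
```

Seat is about (0.5395,-0.1772), yaw about -10°; three estimates agree within 1.5 mm. Cover angle is at least 1.49. Now I grasp the barrel.

{"api": "move_arm", "payload": {
  "commands": [
    [[1.5, -2.5, -35, 0, 0, 5, -1], [1.5, -2.5, -70, 0, 0, 5, -1], [1.5, -2.5, -105, 0, 0, 5, -1], [1.5, -2.5, -140, 0, 0, 5, -1], [1.5, -2.5, -165, 0, 0, 5, -1], [1.5, -2.5, -180, 0, 0, 5, -1], [1.5, -2.5, -188, 0, 0, 5, -1], [1.5, -2.5, -188, 0, 0, 5, -1], [1.5, -2.5, -188, 0, 0, 5, 1], [1.5, -2.5, -188, 0, 0, 5, 1], [1.5, -2.5, -188, 0, 0, 5, 1], [1.5, -2.5, -188, 0, 0, 5, 1]]
  ]
}}

```text
time: 6.45
ee_pos: [0.4673, 0.2669, 0.0326]
ee_rot: [0.755, 0.656, 0.001, -0.0]
contact_force: [-0.5, 0.3, 0.5]
opening: 0.0634
```

{"api": "move_arm", "payload": {
  "commands": [
    [[0, 0, 0, 0, 0, 0, 1], [0, 0, 0, 0, 0, 0, 1], [0, 0, 0, 0, 0, 0, 1], [0, 0, 0, 0, 0, 0, 1], [0, 0, 0, 0, 0, 0, 1], [0, 0, 0, 0, 0, 0, 1], [0, 0, 0, 0, 0, 0, 1]]
  ]
}}

```text
time: 7.03
ee_pos: [0.4672, 0.267, 0.0326]
ee_rot: [0.755, 0.656, 0.0, -0.0]
contact_force: [-1.1, -0.8, 1.7]
opening: 0.0286
```

{"api": "move_arm", "payload": {
  "commands": [
    [[0, 0, 10, 0, 0, 0, 1], [0, 0, 30, 0, 0, 0, 1], [0, 0, 60, 0, 0, 0, 1], [0, 0, 90, 0, 0, 0, 1], [0, 0, 120, 0, 0, 0, 1], [0, 0, 150, 0, 0, 0, 1], [0, 0, 165, 0, 0, 0, 1], [0, 0, 165, 0, 0, 0, 1], [0, 0, 165, 0, 0, 0, 1]]
  ]
}}

```text
time: 7.78
ee_pos: [0.4674, 0.267, 0.1984]
ee_rot: [0.755, 0.656, 0.001, 0.0]
contact_force: [-0.1, -0.5, -1.9]
opening: 0.029
```

```bash
python3 - <<'E'
from h import *
from scipy.spatial.transform import Rotation as Ro
s=r.observe(); M=Ro.from_quat(s['ee_rot']).as_matrix(); print(s['ee_pos'],s['contact_force'],s['opening'],'jaw',np.degrees(np.arctan2(M[1,1],M[0,1])), M[:,2])
p,d=grab('scene','scene2'); c=r.camera_params('scene')
X=np.array(c['R'])@s['ee_pos']+np.array(c['t']); u=int(c['fx']*X[0]/X[2]+c['cx']); v=int(c['fy']*X[1]/X[2]+c['cy']); print(u,v)
a=p[max(0,v-75):v+75,max(0,u-100):u+100]
cv2.imwrite('pics/crop3.png',cv2.resize(a,None,fx=3,fy=3,interpolation=cv2.INTER_CUBIC)[:,:,::-1])
E
```

```text
[0.4674254  0.26700908 0.19838763] [-0.13182282 -0.46281723 -1.87193548] 0.029007467612264998 jaw -8.004451197059499 [ 0.00222241  0.00139645 -0.99999656]
267 271
```

View pics/crop3.png

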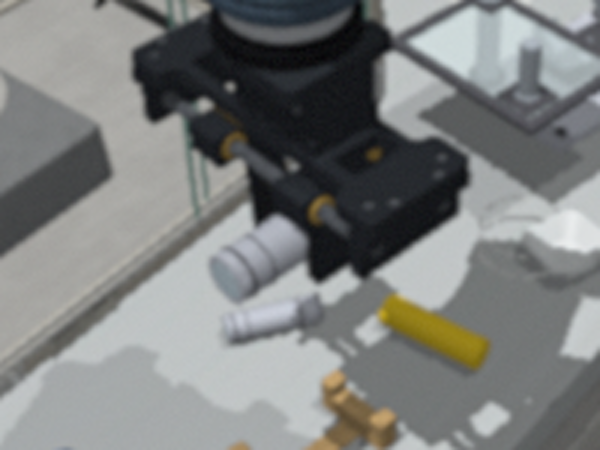

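The barrel is held and looks level; its free end is at crop (230,277). A quick depth check of its pitch and centring in the grip.

```bash
python3 - <<'E'
from h import *
d=np.load('pics/scene2.npy'); P=cloud('scene',d); s=r.observe(); t=s['ee_pos']
y=np.array([.139,.990,0]); x=np.array([.990,-.139,0])
Q=P-t; L=np.stack([Q@x,Q@y,Q[...,2]],-1)
m=(d>0)&(abs(L[...,0])<.03)&(L[...,1]>.014)&(L[...,1]<.07)&(abs(L[...,2])<.03); q=L[m]; print(len(q),q.min(0).round(4),q.max(0).round(4))
from scipy.optimize import least_squares
f=lambda p: np.hypot(w[:,0]-p[0]-p[1]*w[:,1], w[:,2]-p[2]-p[3]*w[:,1])-.015
w=q[q[:,1]<np.percentile(q[:,1],97)-.004]
o=least_squares(f,[0,0,0,0],loss='soft_l1',f_scale=.001); print(len(w),o.x.round(4),np.abs(o.fun).mean())
print('end',np.percentile(q[:,1],[90,95,98,99.5]).round(4))
E
```

```text
530 [-0.0162  0.014  -0.015 ] [0.0136 0.0552 0.017 ]
387 [ 0.0009 -0.0185 -0.0001 -0.0018] 0.0006974359570304868
end [0.0539 0.0542 0.0545 0.0549]
```

The barrel is level in the grip, with its centre about +4 mm along the axis from the TCP. Carrying it over on the robot side.

{"api": "move_arm", "payload": {
  "commands": [
    [[0, -35, 0, 0, 0, 0, 1], [0, -75, 0, 0, 0, 0, 1], [0, -115, 0, 0, 0, 0, 1], [0, -155, 0, 0, 0, 0, 1], [0, -195, 0, 0, 0, 0, 1], [0, -235, 0, 0, 0, 0, 1], [0, -275, 0, 0, 0, 0, 1], [0, -315, 0, 0, 0, 0, 1], [0, -350, 0, 0, 0, -2, 1], [10, -380, 0, 0, 0, -2, 1], [30, -410, 0, 0, 0, -2, 1], [50, -430, 0, 0, 0, -2, 1]]
  ]
}}

```text
time: 8.83
ee_pos: [0.5154, -0.1657, 0.1945]
ee_rot: [0.767, 0.642, -0.001, -0.002]
contact_force: [2.1, 0.2, -0.5]
opening: 0.0291
```

{"api": "move_arm", "payload": {
  "commands": [
    [[23, -17, 0, 0, 0, 0, 1], [23, -17, 0, 0, 0, 0, 1], [23, -17, -25, 0, 0, 0, 1], [23, -17, -50, 0, 0, 0, 1], [23, -17, -75, 0, 0, 0, 1], [23, -17, -90, 0, 0, 0, 1], [23, -17, -95, 0, 0, 0, 1], [23, -17, -95, 0, 0, 0, 1], [23, -17, -95, 0, 0, 0, 1]]
  ]
}}

```text
time: 9.58
ee_pos: [0.538, -0.1823, 0.0991]
ee_rot: [0.767, 0.642, -0.001, -0.003]
contact_force: [1.4, -0.6, -1.4]
opening: 0.0291
```

```bash
python3 - <<'E'
from h import *
from scipy.spatial.transform import Rotation as Ro
s=r.observe(); M=Ro.from_quat(s['ee_rot']).as_matrix(); print(s['ee_pos'],s['contact_force'],s['opening'],'jaw',np.degrees(np.arctan2(M[1,1],M[0,1])),M[:,2].round(4))
p,d=grab('scene','scene3'); c=r.camera_params('scene')
P=cloud('scene',d); Q=P-np.array([.5395,-.1772,s['ee_pos'][2]]); a=np.radians(-10); x=np.array([np.cos(a),np.sin(a),0]); y=np.array([-np.sin(a),np.cos(a),0])
L=np.stack([Q@x,Q@y,Q[...,2]],-1); m=(d>0)&(abs(L[...,0])<.02)&(L[...,1]>.012)&(L[...,1]<.07)&(abs(L[...,2])<.02); q=L[m]
print(m.sum(),q.min(0),q.max(0),np.percentile(q[:,1],[95,98,99.5]))
cv2.imwrite('pics/crop4.png',cv2.resize(p[130:270,270:470],None,fx=4,fy=4,interpolation=cv2.INTER_CUBIC)[:,:,::-1])
E
```

```text
[ 0.53800667 -0.18228995  0.09905659] [ 1.41040428 -0.56266121 -1.38181677] 0.029143135312081302 jaw -10.143350209550956 [-0.0053  0.0026 -1.    ]
238 [-0.01765468  0.01215326 -0.01609995] [0.01602931 0.06943443 0.01591352] [0.0532957  0.06787505 0.06866789]
```

View pics/crop4.png

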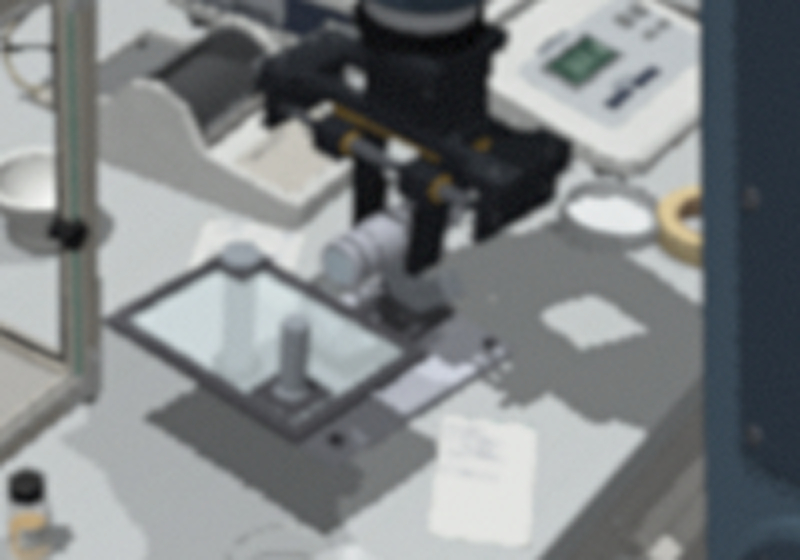

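```bash
python3 - <<'E'
from h import *
d=np.load('pics/scene3.npy'); P=cloud('scene',d); a=np.radians(-10); x=np.array([np.cos(a),np.sin(a),0]); y=np.array([-np.sin(a),np.cos(a),0])
Q=P-np.array([.5395,-.1772,.0991]); L=np.stack([Q@x,Q@y,Q[...,2]],-1)
m=(d>0)&(abs(L[...,0])<.02)&(L[...,1]>.012)&(L[...,1]<.06)&(L[...,2]>-.003)&(L[...,2]<.02); q=L[m]
print(len(q),np.percentile(q[:,1],[90,95,98,99.5]).round(4),q[:,0].mean())
d=np.load('pics/top1.npy'); P=cloud('top',d);Q=P-np.array([.5395,-.1772,0]); L=np.stack([Q@x,Q@y,Q[...,2]],-1)
m=(d>0)&(abs(L[...,0])<.03)&(L[...,1]>.03)&(L[...,1]<.1)&(L[...,2]>.085)&(L[...,2]<.1); q=L[m]
for lo in(-.03,-.015,0,.015): k=q[(q[:,0]>=lo)&(q[:,0]<lo+.015)]; print('cover edge y',lo,np.percentile(k[:,1],[0,3,10]).round(4))
E
```

```text
181 [0.0482 0.049  0.05   0.0511] -0.0067832955721683595
cover edge y -0.03 [0.0635 0.065  0.0673]
cover edge y -0.015 [0.0639 0.0647 0.0675]
cover edge y 0 [0.0639 0.0654 0.068 ]
cover edge y 0.015 [0.0636 0.0652 0.0683]
```

The barrel is centred within about 1 mm along the groove, with 14 mm clearance to the cover. Lowering gently.

{"api": "move_arm", "payload": {
  "commands": [
    [[0, 0, -10, 0, 0, 0, 1], [0, 0, -18, 0, 0, 0, 1], [0, 0, -24, 0, 0, 0, 1], [0, 0, -28, 0, 0, 0, 1], [0, 0, -30, 0, 0, 0, 1], [0, 0, -31, 0, 0, 0, 1], [0, 0, -32, 0, 0, 0, 1], [0, 0, -33, 0, 0, 0, 1], [0, 0, -34, 0, 0, 0, 1], [0, 0, -34, 0, 0, 0, 1], [0, 0, -34, 0, 0, 0, 1]]
  ]
}}

```text
time: 10.55
ee_pos: [0.5393, -0.183, 0.0667]
ee_rot: [0.767, 0.642, -0.001, -0.001]
contact_force: [1.4, -0.6, 3.2]
opening: 0.0291
```

{"api": "move_arm", "payload": {
  "commands": [
    [[0, 0, -1, 0, 0, 0, 1], [0, 0, -2, 0, 0, 0, 1], [0, 0, -3, 0, 0, 0, 1], [0, 0, -4, 0, 0, 0, 1], [0, 0, -5, 0, 0, 0, 1], [0, 0, -6, 0, 0, 0, 1], [0, 0, -6, 0, 0, 0, 1], [0, 0, -6, 0, 0, 0, 1], [0, 0, -6, 0, 0, 0, 1]]
  ]
}}

```text
time: 11.3
ee_pos: [0.5396, -0.183, 0.0615]
ee_rot: [0.767, 0.642, -0.0, -0.001]
contact_force: [-2.0, 2.1, 8.6]
opening: 0.0287
```

{"api": "move_arm", "payload": {
  "commands": [
    [[0, 0, -1, 0, 0, 0, 1], [0, 0, -1, 0, 0, 0, 1], [0, 0, -1, 0, 0, 0, 1], [0, 0, -1, 0, 0, 0, 1], [0, 0, -1, 0, 0, 0, 1], [0, 0, -1, 0, 0, 0, 1]]
  ]
}}

```text
time: 11.8
ee_pos: [0.5397, -0.183, 0.0613]
ee_rot: [0.767, 0.642, -0.0, -0.001]
contact_force: [-3.4, 1.2, 10.0]
opening: 0.0289
```

```bash
python3 - <<'E'
from h import *
for i in range(3):
    s=r.observe(); print(s['ee_pos'].round(4),s['contact_force'].round(2),s['wrist_torque'].round(2),s['opening'])
    p,d=grab('scene','scene4') if i<2 else grab('top','top4')
a=np.radians(-10); x=np.array([np.cos(a),np.sin(a),0]); y=np.array([-np.sin(a),np.cos(a),0])
from scipy.optimize import least_squares
d=np.load('pics/scene4.npy'); P=cloud('scene',d); Q=P-np.array([.5395,-.1772,.059]); L=np.stack([Q@x,Q@y,Q[...,2]],-1)
for nm,m in dict(bar=(d>0)&(abs(L[...,0])<.018)&(L[...,1]>.012)&(L[...,1]<.06)&(abs(L[...,2])<.018)).items():
    w=L[m]; f=lambda p: np.hypot(w[:,0]-p[0],w[:,2]-p[1])-.015
    if len(w)>20: o=least_squares(f,[0,0],loss='soft_l1',f_scale=.0008); print(nm,len(w),o.x.round(4),np.percentile(w[:,1],[95,98]).round(4))
# V support tops, nearest visible: compare highest z before (scene1/top1) and now
for n,f0,f1 in(('top','top1','top4'),('scene','scene1','scene4')):
    for f in(f0,f1):
        P=cloud(n,np.load(f'pics/{f}.npy')); Q=P-np.array([.5395,-.1772,0]); L=np.stack([Q@x,Q@y,Q[...,2]],-1)
        for sy in(-.036,.036):
          for sx in(-.025,.025):
            m=(abs(L[...,0]-sx)<.005)&(abs(L[...,1]-sy)<.007)&(L[...,2]>.045)&(L[...,2]<.075); print(f,sx,sy,m.sum(),np.median(L[m][:,2]).round(4) if m.any() else None)
p=cv2.imread('pics/scene4.png'); t=cv2.imread('pics/top4.png')
cv2.imwrite('pics/crop5.png',np.hstack([cv2.resize(p[165:245,310:410],(400,320),interpolation=3),cv2.resize(t[205:285,380:480],(400,320),interpolation=3)]))
E
```

```text
[ 0.5397 -0.183   0.0613] [-3.42  1.18 10.02] [ 0.33  0.38 -0.16] 0.028854582968991186
[ 0.5397 -0.183   0.0613] [-3.07  1.45  9.95] [ 0.37  0.36 -0.15] 0.02877017622634941
[ 0.5397 -0.183   0.0613] [-2.89  2.33  9.47] [ 0.37  0.35 -0.15] 0.028836346981811863
bar 109 [0.0004 0.0014] [0.0433 0.044 ]
top1 -0.025 -0.036 41 0.0606
top1 0.025 -0.036 29 0.0604
top1 -0.025 0.036 41 0.059
top1 0.025 0.036 26 0.0611
top4 -0.025 -0.036 0 None
top4 0.025 -0.036 0 None
top4 -0.025 0.036 39 0.0535
top4 0.025 0.036 27 0.0548
scene1 -0.025 -0.036 19 0.0579
scene1 0.025 -0.036 4 0.0621
scene1 -0.025 0.036 1 0.0633
scene1 0.025 0.036 0 None
scene4 -0.025 -0.036 17 0.0532
scene4 0.025 -0.036 0 None
scene4 -0.025 0.036 0 None
scene4 0.025 0.036 0 None
```

View pics/crop5.png

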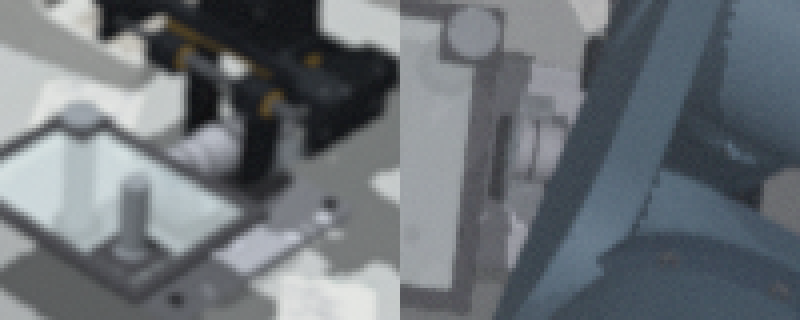

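The crop shows the barrel nested in the V beside the open cover (left image about (205,145), right about (540,145)). The supports sank about 5–6 mm and the barrel is 0.4 mm across from the seat. I relieve a bit of the sideways push, let it settle and check.

{"api": "move_arm", "payload": {
  "commands": [
    [[-0.5, 0, -0.5, 0, 0, 0, 1], [-0.7, 0, -0.5, 0, 0, 0, 1], [-0.7, 0, -0.5, 0, 0, 0, 1], [-0.7, 0, -0.5, 0, 0, 0, 1], [-0.7, 0, -0.5, 0, 0, 0, 1], [-0.7, 0, -0.5, 0, 0, 0, 1], [-0.7, 0, -0.5, 0, 0, 0, 1], [-0.7, 0, -0.5, 0, 0, 0, 1]]
  ]
}}

```text
time: 12.62
ee_pos: [0.5396, -0.183, 0.0617]
ee_rot: [0.767, 0.642, 0.0, -0.0]
contact_force: [-0.6, 2.2, 9.0]
opening: 0.0286
```

```bash
python3 - <<'E'
from h import *
for i in range(4):
    s=r.observe(); print(s['time'],s['ee_pos'].round(4),s['contact_force'].round(2),s['opening'])
    p,d=grab('top','top5')
a=np.radians(-10); x=np.array([np.cos(a),np.sin(a),0]); y=np.array([-np.sin(a),np.cos(a),0])
P=cloud('top',d); Q=P-np.array([.5395,-.1772,0]); L=np.stack([Q@x,Q@y,Q[...,2]],-1)
for sx in(-.025,.025):
    m=(abs(L[...,0]-sx)<.005)&(abs(L[...,1]-.036)<.007)&(L[...,2]>.045)&(L[...,2]<.075); print(sx,m.sum(),np.median(L[m][:,2]))
for n,(u,v) in dict(v1=(297,220),v2=(148,247)).items(): print(n,P[v,u].round(3))
m=(d>0)&(abs(L[...,0])<.012)&(L[...,1]>.02)&(L[...,1]<.062)&(L[...,2]>.06)&(L[...,2]<.082); w=L[m]; print('barrel',len(w),np.percentile(w[:,1],[2,98]),w[:,2].max(), np.polyfit(w[:,1],w[:,2],1))
E
```

```text
12.6167 [ 0.5396 -0.183   0.0617] [-0.62  2.18  8.95] 0.028591968102623155
12.6667 [ 0.5396 -0.183   0.0617] [-0.48  2.38  9.75] 0.028630885097664403
12.7167 [ 0.5396 -0.183   0.0617] [-1.18  2.79  9.14] 0.028772387270644004
12.7667 [ 0.5396 -0.183   0.0617] [-0.96  3.02  8.96] 0.028784922929686933
-0.025 41 0.05422903076669525
0.025 27 0.054854894501027415
v1 [0.598 0.088 0.052]
v2 [0.55  0.385 0.05 ]
barrel 143 [0.02315398 0.04581569] 0.08002917196276034 [-0.08785699  0.07706902]
```

The crest slope (-0.088) needs a cleaner check, because edge pixels can bias it.

```bash
python3 - <<'E'
from h import *
from scipy.optimize import least_squares
a=np.radians(-10); x=np.array([np.cos(a),np.sin(a),0]); y=np.array([-np.sin(a),np.cos(a),0])
p,_=grab('scene','scene5')
for n,f in(('top','top5'),('scene','scene5')):
    d=np.load(f'pics/{f}.npy'); P=cloud(n,d); Q=P-np.array([.5395,-.1772,0]); L=np.stack([Q@x,Q@y,Q[...,2]],-1)
    m=(d>0)&(abs(L[...,0])<.016)&(L[...,1]>.014)&(L[...,1]<.06)&(L[...,2]>.055)&(L[...,2]<.085); w=L[m]
    for lo in np.arange(.014,.056,.004):
        k=w[(w[:,1]>=lo)&(w[:,1]<lo+.004)]
        if len(k): print(n,lo.round(3),len(k),k[:,2].max().round(4),np.percentile(k[:,2],80).round(4))
    k=w[(w[:,1]<.044)&(w[:,2]>.064)]; g=lambda p,k=k: np.hypot(k[:,0]-p[0]-p[2]*(k[:,1]-.03),k[:,2]-p[1]-p[3]*(k[:,1]-.03))-.015
    o=least_squares(g,[0,.06,0,0],loss='soft_l1',f_scale=.0008); print(len(k),o.x.round(4),np.abs(o.fun).mean(), np.sqrt(np.diag(np.linalg.inv(o.jac.T@o.jac)))*np.std(o.fun))
E
```

```text
top 0.018 2 0.0714 0.0712
top 0.022 12 0.0776 0.0762
top 0.026 30 0.0785 0.076
top 0.03 32 0.0775 0.0765
top 0.034 31 0.0786 0.0761
top 0.038 31 0.08 0.076
top 0.042 47 0.0794 0.0752
top 0.046 3 0.0754 0.0688
145 [-0.0002  0.0613 -0.006   0.0467] 0.0012237659072829776 [0.00039675 0.0003136  0.06241064 0.04611561]
scene 0.014 16 0.077 0.0744
scene 0.018 15 0.0767 0.0746
scene 0.022 16 0.0762 0.0752
scene 0.026 15 0.0774 0.0749
scene 0.03 11 0.0766 0.0748
scene 0.034 10 0.0768 0.0751
scene 0.038 13 0.0768 0.0752
scene 0.042 7 0.077 0.0764
scene 0.046 3 0.0762 0.0758
88 [-0.0003  0.0607 -0.0435  0.005 ] 0.0010897918910337632 [0.00048994 0.00031013 0.05201471 0.03410862]
```

The crest is flat (80th percentile 0.0750 ± 0.0008 along 30 mm), so there is no meaningful tilt and the slope was an edge effect. Handing in while holding.

```bash
python3 -c "
from cell import r
s=r.observe(); print(s['time'],s['ee_pos'],s['contact_force'],abs(s['qd']).max()); r.finish_job()"
```

```text
12.8667 [ 0.53965524 -0.18300795  0.06168498] [-0.92135146  3.44759358  9.83122094] 0.001718442902011256
the job is handed in; nothing more can be done
```

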